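Seat the stage plate on the light base

ROBOT

A 7-joint arm with a two-finger parallel gripper is mounted at the origin on the work surface. World frame = base frame: x ahead of the robot, y to its left, z up, the work surface at z = 0. Lengths are in m, angles in rad, forces in N, time in s.
With the tool pointing down it reaches from about 0.425 to 0.95 m from the base axis. Payload 4.7 kg.
Tool frame: the origin (TCP) lies between the finger pads; the fingertips stand 25 mm ahead of it and the grasp point (between the pads) lies 6 mm ahead of it; x points along the fingers, z is the direction in which the jaws open and shut, and the axes are right-handed (so a half turn about x gives the same grasp; the last joint's range is limited). The gripper opens to 85 mm and grips with 20 to 120 N. Pads are 22 mm wide; open, the fingers measure 114 mm over their backs; the gripper's body (76 mm by 85 mm) begins 54 mm behind the grasp point. The pads swing forward as they close: fully open they stand 13 mm farther back than shut.
Start: joints at [1.264, 0.469, -0.049, 1.532, 0.024, 1.141, -0.082], TCP at [0.185, -0.649, 0.256] pointing down, gripper open.
Joint ranges: [-2.59, 2.59], [-0.33, 1.99], [-1.39, 1.29], [0.1, 2.45], [-1.04, 4.18], [0.21, 1.99], [-2.66, 2.66]. Speed limits (rad/s): [2.57, 2.57, 3.14, 3.14, 3.14, 3.14, 3.14].

INTERFACE

Orientations are given as a 3x3 rotation matrix whose columns are the frame's x, y, z axes.
In Python, from rig import * gives the robot as it stands. Calls block until the motion is done:
- movep(position, orientation): joint-space move of the TCP to a pose.
- move_l(position, attitude=None, feed=0.15, until_force=None): straight line of the TCP; attitude=None keeps the orientation; feed is the mean speed in m/s. With until_force (N) it stops when the force on the tool has changed by that much, and returns True; else False.
- move_joints(angles): joint-space move.
- command_gripper(opening, newtons=None): finger opening in m; newtons is the grip in N (None keeps the last); returns when the fingers have stopped.
- sleep(seconds).
- inverse_kinematics(position, orientation): joint angles nearest the present ones, or None.
- sense(): the state.
- camera(name): name is "side" or "top"; returns (picture, depth): 480x640x3 uint8, red, green, blue; 480x640 float32, m along the optical axis (not along the pixel's ray), 0 where there is no reading.
- camera_params(name): a dict with "K" (3x3 intrinsics, pixels), "dist" ([k1, k2, p1, p2, k3] as OpenCV has them; the pictures are not rectified), "position" and "rotation" of the camera in the world. Camera axes: x right, y down, z forward; pixel columns grow to the right and rows downward; lengths in m; the calibration is good to about 2 mm. A picture is of the moment at which its call begins. camera_params takes no time and is no camera call.
A pose or a line that the arm cannot do raises Unreachable and nothing moves.
- finish_job(): hands the job in, once; it reports no verdict.
The state is a dict: "time_s": time; "joint_pos": joint angles; "qd": joint speeds; "joint_efforts": joint torques, N m; "position": TCP position; "tcp_rot": TCP orientation; "wrist_force": force on the tool from outside, world axes, zero at the start; "ft_torque": the same for the moment, N m; "finger_gap": finger opening in m.
Only numpy, scipy, OpenCV 4.12 (cv2) and the standard library are available. Lean on these libraries where they do the work, as an engineer would, in place of code of your own. Each camera call takes 0.05 s, during which the arm holds its last target. There are 200 camera calls.

TASK

The metal stage plate is lying crooked on the two pins of the microscope's light base. Nudge it sideways with the fingertips until both of its small holes drop over the two pins and it lies flat on the base. Only push it along, never lift it or tip it up, and leave the vials, dish, bottle, beaker and box around it where they are.

Things in the scene. Friction and masses are not known exactly. Their poses are not given: they have to be found in the camera images.
- light_base: White flat box fixed to the bench, 280 mm (its x) by 340 mm (its y) by 20 mm high; origin at the centre of its underside, x away from the robot (turned by up to 0.2 rad), z up. Two steel pins stand on its flat top (the deck) at x = 0, y = +70 and -70 mm. A flush round lit window lies between them. Its side strips are bare; two vials stand on its far strip.
- pin_left (a point): Tip of the base's pin at its y = +70 mm, 27 mm above the bench. The pin is 10 mm in diameter and 7 mm high, the upper 3.5 mm tapering to 5 mm at the tip.
- pin_right (a point): Tip of the like pin at the base's y = -70 mm, 27 mm above the bench.
- deck (a point): Centre of the base's top face, 20 mm above the bench, midway between the pins' feet; axes as the base. The seated plate's origin lies at x = -15 mm, y = 0, z = 0 of this point.
- stage_plate: Loose aluminium plate, 140 mm (its x) by 200 mm (its y) by 8 mm, 0.33 to 0.57 kg, with a 56 mm glazed window at its centre and two 13 mm holes. Origin at the centre of its underside, x away from the robot, z up. At first it leans about 4 degrees, near edge on the deck, far half on the pin tips, turned up to 0.12 rad from the base. It slides under a push of a few newtons.
- hole_left (a point): Centre, on the underside, of the plate's through hole at its x = +15, y = +70 mm. It belongs over pin_left, with 1.5 mm of play all round. At the start the point midway between the holes is 19 to 33 mm short of the pins (towards the robot) and up to 24 mm to either side.
- hole_right (a point): Centre, on the underside, of the like hole at x = +15, y = -70 mm. It belongs over pin_right. When both holes are over the pins the plate drops about 5 mm and lies flat on the deck.
- vial_a: Bystander: small capped glass vial, 24 mm in diameter, 45 mm high, standing on the deck beyond the plate, on its left or right half. Origin at the centre of its foot.
- vial_b: Bystander: a second such vial, on the other half.
- petri_dish: Bystander: closed clear dish, 92 mm in diameter, 15 mm high, on the bench left of the base. Origin at the centre of its foot.
- reagent_bottle: Bystander: amber bottle, 66 mm in diameter, 130 mm high, on the bench at the far left. Origin at the centre of its foot.
- beaker: Bystander: glass beaker, 70 mm in diameter, 90 mm high, on the bench at the far right. Origin at the centre of its foot.
- tip_box: Bystander: grey box with a clear lid, 82 by 122 by 60 mm, on the bench right of the base. Origin at the centre of its underside.
There are look-alikes about, which are no part of the job. Several things have the shape of the stage_plate; the one meant has the colours described above.

How it is judged:
By the outcome, as a careful person would: the job done as asked, in the order asked, and still so for the second after the job is handed in, with the robot touching nothing.
It also fails if it takes over 72 s, if anything falls off the work surface, if the arm or the gripper's body presses on something with over 40 N, if the wrist force passes 120 N, or if a joint passes its speed limit or range.

## Working session

There is one attempt and no reset: what is moved stays moved. The work goes in short steps, each a Python script; the robot and the scene stay as the last script left them, time stands still between calls to the robot, and variables do not carry over. Pictures are saved under pics/ and viewed, about 8 in all and at most 12, crops included, and the job is handed in when it is done.

```bash
ls; mkdir -p pics
python3 - <<'E'
from rig import *
import cv2,numpy as np
for n in("top","side"):
    im,d=camera(n); cv2.imwrite(f"pics/{n}0.png",im[:,:,::-1]); np.save(f"pics/{n}0.npy",d)
    p=camera_params(n); print(n,p)
s=sense();print(s["time_s"],s["tcp_rot"],s["finger_gap"])
E
```

```text
pics
top {'K': array([[441.77387873,   0.        , 321.35219897],
       [  0.        , 441.77387873, 232.9427756 ],
       [  0.        ,   0.        ,   1.        ]]), 'dist': array([-0.08090016,  0.        ,  0.        ,  0.        ,  0.        ]), 'position': array([0.37324431, 0.0047418 , 1.16753115]), 'rotation': array([[-0.02120289, -0.99505395,  0.09704673],
       [-0.99976693,  0.02070799, -0.006104  ],
       [ 0.00406417, -0.09715353, -0.99526111]])}
side {'K': array([[483.92317454,   0.        , 313.97315321],
       [  0.        , 483.92317454, 233.34330897],
       [  0.        ,   0.        ,   1.        ]]), 'dist': array([0.0144827, 0.       , 0.       , 0.       , 0.       ]), 'position': array([-0.01778353,  0.61833875,  0.54005353]), 'rotation': array([[-0.78921774, -0.32602296,  0.52042713],
       [-0.61408652,  0.42690494, -0.66381467],
       [-0.00575409, -0.8434816 , -0.53712725]])}
0.1 [[-5.29239724e-04  9.61649931e-01  2.74279291e-01]
 [ 1.76665695e-03  2.74279801e-01 -9.61648309e-01]
 [-9.99998299e-01 -2.43850701e-05 -1.84406530e-03]] 0.08514028913765113
```

View pics/top0.png

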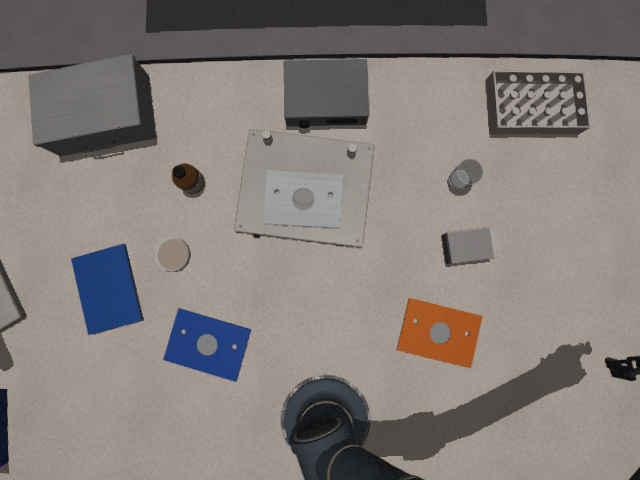

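View pics/side0.png

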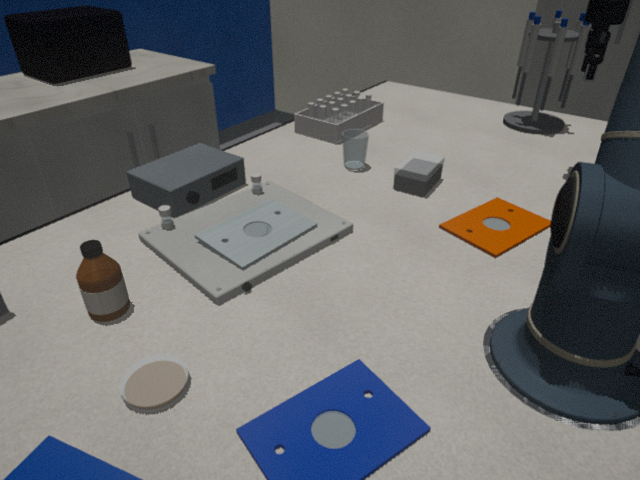

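Top picture: there are three plate-shaped things. The bare metal one is on the white base at about (303,198), a blue one is at (207,345) and an orange one at (440,333). The metal one fits, since it is aluminium coloured and lies on the light base. I'll confirm this in a crop.

Run:
```python
import cv2
im=cv2.imread("pics/top0.png")[122:252,228:382]
im=cv2.resize(im,None,fx=4.5,fy=4.5,interpolation=cv2.INTER_CUBIC)
im=cv2.convertScaleAbs(im,alpha=1.8,beta=-130)
cv2.imwrite("pics/c1.png",im);print(im.shape)
```

```text
(585, 693, 3)
```

View pics/c1.png

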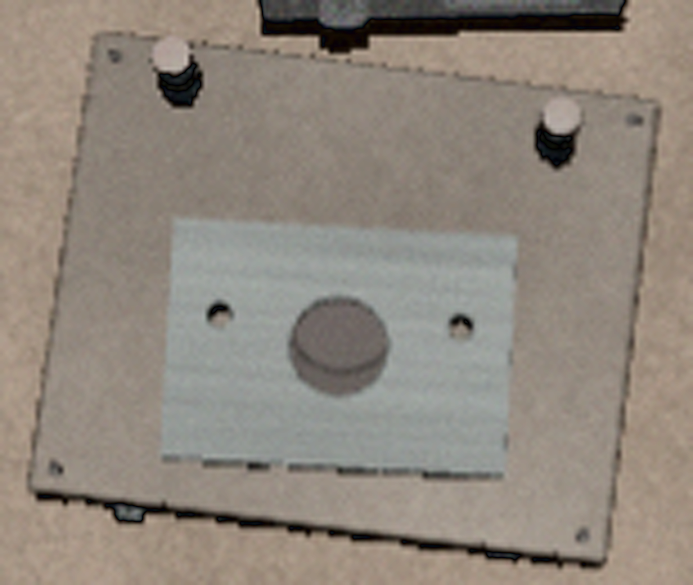

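The crop confirms it: the silvery plate with the glazed window lies on the white base. The base corners are at crop (95,33), (659,102), (604,556) and (32,488). The plate corners are at (173,220), (517,237), (503,472) and (162,458), and the holes at (219,314) and (461,325). The vials stand at (178,85) and (556,150).

```bash
cat > h.py <<'E'
import numpy as np,cv2
from scipy.optimize import least_squares
from rig import *
def proj(cam,P):
    p=camera_params(cam);R=p["rotation"].T
    return cv2.projectPoints(np.asarray(P,float),cv2.Rodrigues(R)[0],-R@p["position"],p["K"],p["dist"])[0][:,0]
def Rz(a):c,s=np.cos(a),np.sin(a);return np.array([[c,-s,0],[s,c,0],[0,0,1]])
def Ry(a):c,s=np.cos(a),np.sin(a);return np.array([[c,0,s],[0,1,0],[-s,0,c]])
def place(q,M,tilt=0,z0=0,piv=0):  # q=x,y,yaw ; tilt lifts +x about local x=piv
    M=np.asarray(M,float)-[piv,0,0]
    return (Rz(q[2])@(Ry(-tilt)@M.T+np.array([[piv],[0],[0]]))).T+[q[0],q[1],z0]
def fit(cam,M,uv,**k):
    r=least_squares(lambda q:(proj(cam,place(q,M,**k))-uv).ravel(),[.6,0,0])
    print(cam,"fit",r.x.round(4),"res px",r.fun.round(1));return r.x
def uncrop(p,f,x0,y0):return (np.array(p,float)+.5)/f-.5+[x0,y0]
BASE=[[.14,.17,.02],[.14,-.17,.02],[-.14,-.17,.02],[-.14,.17,.02]]
PL=[[.07,.1,.008],[.07,-.1,.008],[-.07,-.1,.008],[-.07,.1,.008],[.015,.07,.008],[.015,-.07,.008]]
TILT=np.radians(4)
E
python3 - <<'E'
from h import *
u=lambda p:uncrop(p,4.5,228,122)
b=fit("top",BASE,u([(95,33),(659,102),(604,556),(32,488)]))
p=fit("top",PL,u([(173,220),(517,237),(503,472),(162,458),(219,314),(461,325)]),tilt=TILT,z0=.02,piv=-.07)
print("plate in base",(Rz(-b[2])@np.r_[p[:2]-b[:2],0]).round(4),p[2]-b[2])
im=cv2.imread("pics/side0.png")
S=lambda q,M,**k:proj("side",place(q,M,**k))
for P in S(b,BASE): cv2.circle(im,tuple(P.round().astype(int)),2,(0,0,255),1)
for P in S(p,PL,tilt=TILT,z0=.02,piv=-.07): cv2.circle(im,tuple(P.round().astype(int)),2,(255,0,0),1)
cv2.imwrite("pics/s1.png",cv2.resize(im[160:310,120:370],None,fx=3.2,fy=3.2,interpolation=cv2.INTER_CUBIC))
E
```

```text
top fit [ 0.6099  0.0389 -0.1433] res px [-0.1 -1.   0.3 -1.3  0.9  1.5 -1.1  0.7]
top fit [ 0.5757  0.0439 -0.0683] res px [-0.1 -0.4 -0.  -0.7  0.6  0.7 -0.5  0.1  0.   0.1 -0.1  0.2]
plate in base [-0.0346  0.      0.    ] 0.074978524878809
```

View pics/s1.png

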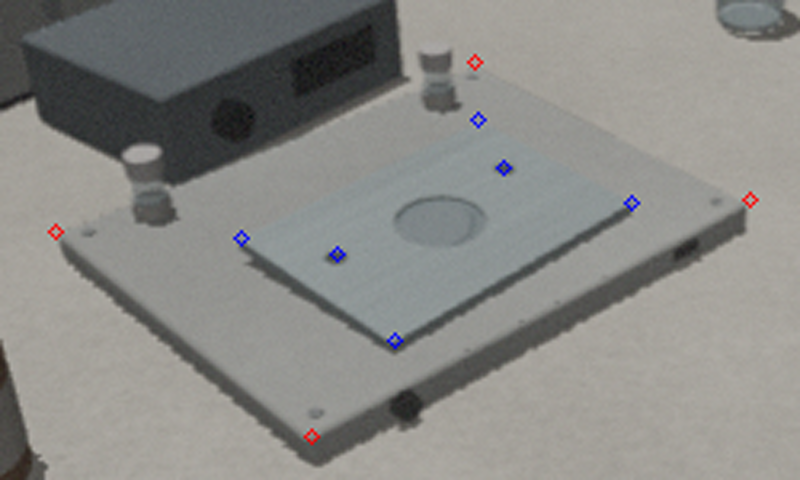

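The predicted corners overshoot the base a little because its corners are rounded. I'll refit on the four corner screws with the inset left free, then check against both cameras.

Run:
```python
from h import *
sg=np.array([[1,1],[1,-1],[-1,-1],[-1,1]])
M=lambda q:np.c_[sg*q[3:5],np.full(4,.02)]
for n,uv in(("top",uncrop([(114,55),(635,120),(583,535),(55,467)],4.5,228,122)),("side",uncrop([(88,232),(471,76),(716,202),(315,413)],3.2,120,160))):
    r=least_squares(lambda q:(proj(n,place(q,M(q)))-uv).ravel(),[.6,0,0,.12,.15]);print(n,r.x.round(4),r.fun.round(2))
fit("side",PL[:1]+PL[2:],uncrop([(247,250),(633,206),(395,345),(336,257),(504,168)],3.2,120,160)[[0,1,2,3,4]],tilt=TILT,z0=.02,piv=-.07)
```

```text
top [ 0.6097  0.0394 -0.1488  0.1246  0.1555] [ 0.32  0.05 -0.27 -0.03  0.27 -0.   -0.32 -0.01]
side [ 0.6095  0.041  -0.1466  0.1254  0.1548] [-0.13 -0.11  0.06  0.27  0.02 -0.07  0.05 -0.05]
side fit [ 0.5716  0.0472 -0.0586] res px [-2.2 -2.2  0.2 -0.5  0.8  0.5  0.9  1.   0.4  0.8]
```

Both cameras agree on the base at (0.6096, 0.040, yaw -0.148). The plate is about 19 to 23 mm short and turned +0.08, with almost no lateral offset. I'll push its near edge with both open fingertips square to the base. First I'll touch the bare near strip to get the fingertip height.

```bash
cat >> h.py <<'E'
B=np.array([.6096,.040,-.148])
def W(x,y,z):return np.r_[B[:2],0]+Rz(B[2])@np.array([x,y,0])+[0,0,z]
def att(a=0.):  # tool down, jaws along base -y turned by a
    z=-Rz(B[2]+a)[:,1];x=np.array([0,0,-1.]);return np.c_[x,np.cross(z,x),z]
def st():
    s=sense();d=s["position"]-np.r_[B[:2],0];print("t",round(s["time_s"],2),"tcp in base",(Rz(-B[2])@d).round(4),"F",np.round(Rz(-B[2])@s["wrist_force"],1),"gap",round(s["finger_gap"],4))
E
python3 - <<'E'
from h import *
movep(W(-.127,0,.22),att());st()
move_l(W(-.127,0,.07),feed=.15);st()
print(move_l(W(-.127,0,.025),feed=.02,until_force=3));st()
z=sense()["position"][2]
move_l(W(-.127,0,z+.003),feed=.05);st()
im,d=camera("side");cv2.imwrite("pics/s2.png",cv2.resize(im[130:330,110:390,::-1],None,fx=2.8,fy=2.8))
E
```

```text
t 2.82 tcp in base [-0.1266 -0.0008  0.22  ] F [0.  0.1 0.1] gap 0.0855
t 3.97 tcp in base [-0.1264  0.0003  0.0707] F [ 0.6 -0.2  0.2] gap 0.0855
True
t 5.65 tcp in base [-0.127  -0.      0.0319] F [-0.6  0.2  4.7] gap 0.0857
t 5.9 tcp in base [-0.1268  0.      0.0351] F [ 0.4  0.4 -0.7] gap 0.0856
```

View pics/s2.png

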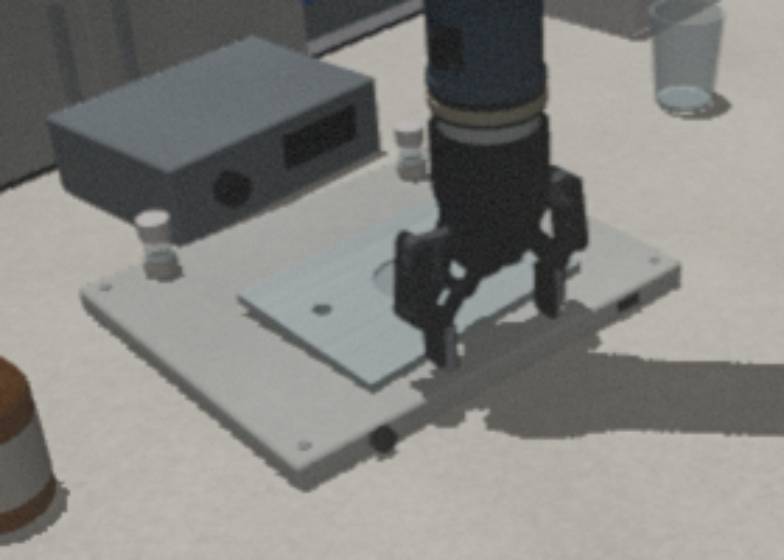

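The fingers stand in front of the plate's near edge on the bare strip, as planned. The deck touch is at TCP z 0.032. Now I'll push to about 8 mm short.

Run:
```python
from h import *
z=.0336
move_l(W(-.127,0,z),feed=.03)
print(move_l(W(-.104,0,z),feed=.03,until_force=20));st()
for n,(y0,y1,x0,x1) in(("top",(122,252,228,382)),):
    im,d=camera(n);c=cv2.resize(im[y0:y1,x0:x1,::-1],None,fx=4.5,fy=4.5,interpolation=cv2.INTER_CUBIC)
    cv2.imwrite("pics/c2.png",cv2.convertScaleAbs(c,alpha=1.8,beta=-130))
```

```text
False
t 7.12 tcp in base [-0.1037 -0.0002  0.0337] F [ 1.   0.3 -0.4] gap 0.0854
```

View pics/c2.png

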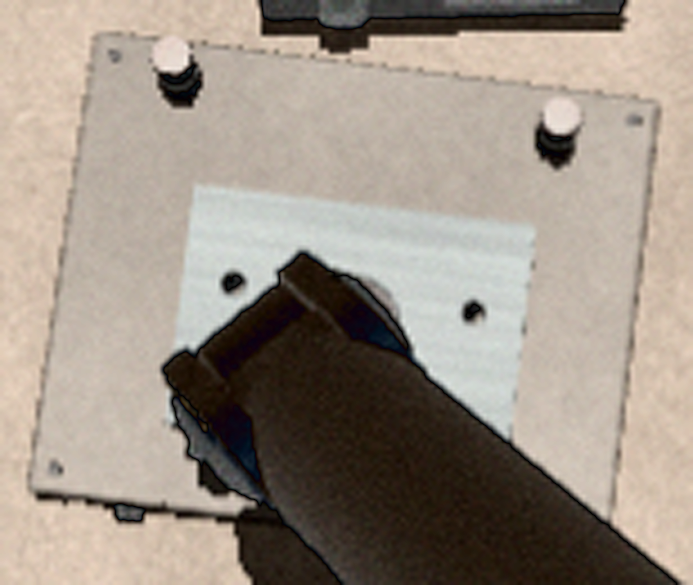

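The plate is now nearly square to the base. The far corners are at (193,185) and (536,226), the holes at (233,282) and (473,311).

Run:
```python
from h import *
u=lambda p:uncrop(p,4.5,228,122)
M=np.array(PL)[[0,1,4,5]]
p=fit("top",M,u([(193,185),(536,226),(233,282),(473,311)]),tilt=TILT,z0=.02,piv=-.07)
print("plate in base",(Rz(-B[2])@np.r_[p[:2]-B[:2],0]).round(4),p[2]-B[2])
```

```text
top fit [ 0.5888  0.0373 -0.1428] res px [ 0.2 -0.3 -0.1 -0.3  0.   0.3 -0.1  0.3]
plate in base [-0.0201 -0.0057  0.    ] 0.005239264366167368
```

The plate is square to within 0.005 rad and about 5 mm short in x. It is also about 5 mm too far right, so I'll push its right edge to the left with shut fingers turned 90°, near its centre of mass.

Run:
```python
from h import *
move_l(W(-.115,0,.0345),feed=.05)
move_l(W(-.115,0,.13),feed=.2)
command_gripper(0.0,20)
s=sense()
P=W(-.02,-.133,.12)
best=min((q,a) for a in(np.pi/2,-np.pi/2) if (q0:=inverse_kinematics(P,att(a))) is not None for q in[abs(np.array(q0)-s["joint_pos"]).max()])
print(best)
movep(P,att(best[1]));st()
move_l(W(-.02,-.133,.060),feed=.1)
print(move_l(W(-.02,-.133,.0485),feed=.02,until_force=3));st()
print(move_l(W(-.02,-.1135,.0485),feed=.03,until_force=20));st()
im,d=camera("top");c=cv2.resize(im[122:252,228:382,::-1],None,fx=4.5,fy=4.5,interpolation=cv2.INTER_CUBIC)
cv2.imwrite("pics/c3.png",cv2.convertScaleAbs(c,alpha=1.8,beta=-130))
```

```text
(np.float64(1.5961943801736291), -1.5707963267948966)
t 10.34 tcp in base [-0.0206 -0.1325  0.1194] F [-0.8  0.6 -0.7] gap 0.0001
False
t 11.82 tcp in base [-0.02   -0.1331  0.0485] F [-0.6 -0.3 -1. ] gap -0.0
False
t 12.62 tcp in base [-0.02   -0.1133  0.0485] F [-0.1 -0.6 -1.2] gap 0.0
```

View pics/c3.png

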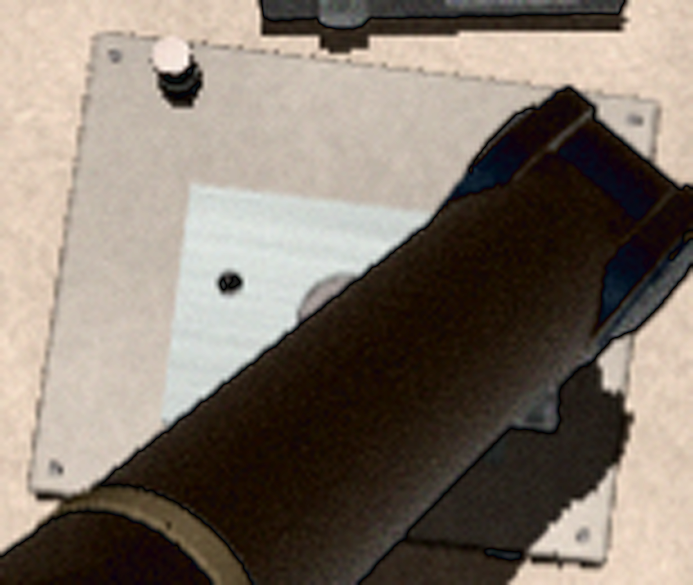

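The left hole moved from (233,282) to (229,282), about 2.3 mm left, so about 3 mm remains. I'll push that, then go back to the near edge and push forward.

Run:
```python
from h import *
print(move_l(W(-.02,-.1105,.0485),feed=.02,until_force=20));st()
move_l(W(-.02,-.125,.0485),feed=.06)
move_l(W(-.02,-.133,.13),feed=.2)
movep(W(-.127,0,.13),att())
command_gripper(.085)
z=.0336
move_l(W(-.127,0,z+.01),feed=.15);move_l(W(-.127,0,z),feed=.03);st()
print(move_l(W(-.106,0,z),feed=.05,until_force=20))
for x in(-.103,-.101,-.099,-.0975):
    print(move_l(W(x,0,z),feed=.02,until_force=20));st()
im,d=camera("top");c=cv2.resize(im[122:252,228:382,::-1],None,fx=4.5,fy=4.5,interpolation=cv2.INTER_CUBIC)
c=cv2.convertScaleAbs(c,alpha=1.8,beta=-130)
sm=np.array([[.015,.07,.008],[.015,-.07,.008],[.07,.1,.008],[.07,-.1,.008]])
for P in (proj("top",place([*W(-.015,0,0)[:2],B[2]],sm,z0=.02))+.5-[228,122])*4.5: cv2.drawMarker(c,tuple(P.round().astype(int)),(0,0,255),0,8)
cv2.imwrite("pics/c4.png",c)
```

```text
False
t 12.97 tcp in base [-0.02   -0.1107  0.0485] F [ 0.1 -1.1 -0.8] gap 0.0001
t 16.86 tcp in base [-0.127  -0.      0.0336] F [ 0.6 -0.7  0.2] gap 0.0851
False
False
t 17.73 tcp in base [-0.1031  0.      0.0336] F [-0.5  0.8 -0.8] gap 0.0849
False
t 17.98 tcp in base [-0.1006  0.      0.0337] F [-0.2 -0.1  0.7] gap 0.0849
False
t 18.23 tcp in base [-0.0987 -0.      0.0337] F [-0.6  0.6  0.6] gap 0.0848
False
t 18.48 tcp in base [-0.0978 -0.      0.0335] F [-0.6  0.5  1.4] gap 0.0848
```

View pics/c4.png

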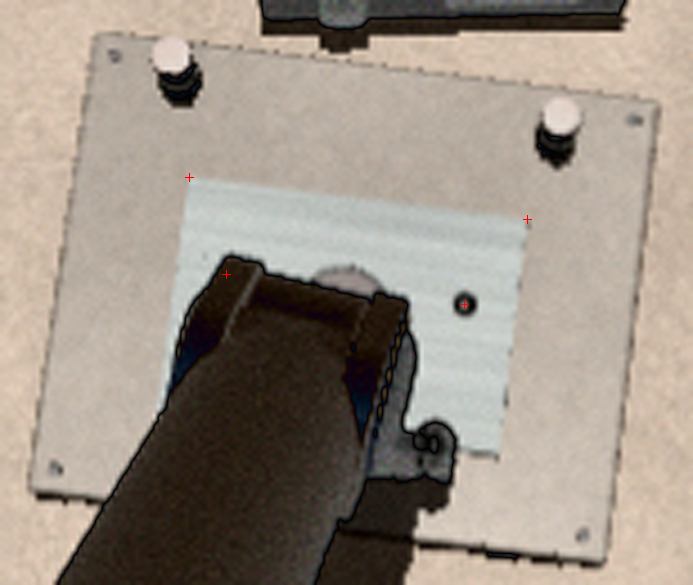

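The hole and corners are within about 1 mm of the seated prediction. I'll keep creeping forward with a low force stop until the pins resist.

Run:
```python
from h import *
z=.0336
for x in(-.0965,-.0955,-.0945,-.0935):
    r=move_l(W(x,0,z),feed=.01,until_force=7);st()
    if r:print("stopped");break
im,d=camera("side")
o=[120,160];c=cv2.resize(im[160:310,120:370,::-1],None,fx=3.2,fy=3.2,interpolation=cv2.INTER_CUBIC)
c=cv2.convertScaleAbs(c,alpha=1.5,beta=-60)
for P in (proj("side",place([*W(-.015,0,0)[:2],B[2]],PL,z0=.02))+.5-o)*3.2: cv2.drawMarker(c,tuple(P.round().astype(int)),(0,0,255),0,8)
cv2.imwrite("pics/s5.png",c)
```

```text
t 18.77 tcp in base [-0.0972  0.      0.0334] F [-3.8 -0.4  1.1] gap 0.0846
t 19.02 tcp in base [-0.096  -0.      0.0334] F [-3.   0.7  1.4] gap 0.0852
t 19.27 tcp in base [-0.0959 -0.      0.0334] F [-5.6  0.6  3.4] gap 0.085
t 19.52 tcp in base [-0.0959 -0.      0.0333] F [-8.  -0.7  5.2] gap 0.0847
```

View pics/s5.png

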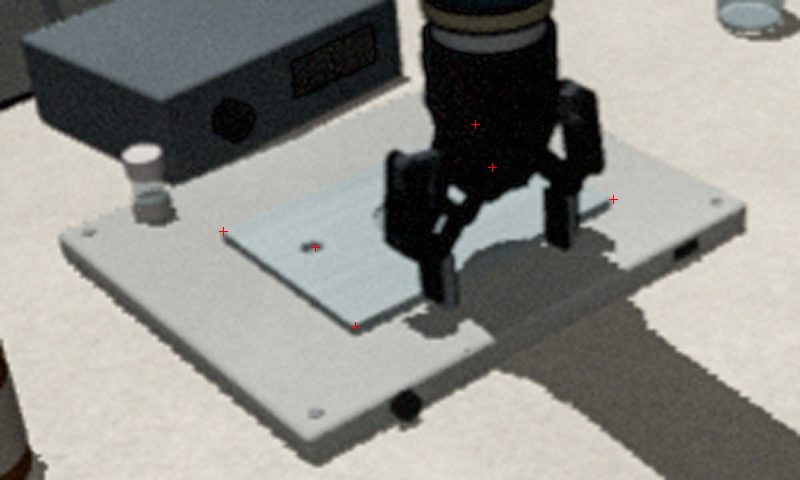

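The force rises with no further motion, so the pins are engaged, and the left hole shows a pin inside. I'll back off and check how flat the plate lies from the depth readings and both cameras.

Run:
```python
from h import *
z=.0336
move_l(W(-.115,0,z+.0005),feed=.05)
move_l(W(-.13,0,.20),feed=.2)
movep([.35,-.5,.3],att());st()
out=[]
for n,(x0,y0,w,h_,f) in{"top":(255,155,100,85,4),"side":(180,185,150,95,2.65)}.items():
    im,d=camera(n);p=camera_params(n)
    c=cv2.resize(im[y0:y0+h_,x0:x0+w,::-1],None,fx=f,fy=f,interpolation=cv2.INTER_CUBIC)
    c=cv2.convertScaleAbs(c,alpha=1.8,beta=-130)
    out.append(cv2.copyMakeBorder(c,0,max(0,345-c.shape[0]),0,0,0)[:345])
    v,u=np.mgrid[:480,:640];r=cv2.undistortPoints(np.c_[u.ravel(),v.ravel()].astype(float),p["K"],p["dist"])[:,0]
    Pw=(p["rotation"]@(np.c_[r,np.ones(len(r))]*d.ravel()[:,None]).T).T+p["position"]
    L=(Rz(-B[2])@(Pw-np.r_[B[:2],0]).T).T
    pl=(abs(L[:,0]+.015)<.062)&(abs(L[:,1])<.092)&(np.hypot(L[:,0]+.015,L[:,1])>.034)&(abs(L[:,2]-.028)<.03)&(np.hypot(L[:,0],abs(L[:,1])-.07)>.012)
    dk=(abs(L[:,0])<.125)&(abs(L[:,1])<.155)&((L[:,0]<-.1)|(abs(L[:,1])>.115))&(abs(L[:,2]-.02)<.015)
    g=lambda m:np.linalg.lstsq(np.c_[L[m,:2],np.ones(m.sum())],L[m,2],rcond=None)[0].round(4)
    print(n,"plate plane dz/dx,dz/dy,z",g(pl),"deck",g(dk),pl.sum(),dk.sum())
cv2.imwrite("pics/c6.png",np.hstack(out));print(np.hstack(out).shape)
```

```text
t 23.23 tcp in base [-0.1761 -0.5713  0.2996] F [-0.5  0.2 -0.9] gap 0.0853
top plate plane dz/dx,dz/dy,z [-0.0032 -0.0018  0.0275] deck [-0.0002 -0.0016  0.0195] 2609 3568
side plate plane dz/dx,dz/dy,z [0.0005 0.0004 0.0282] deck [0.0036 0.0009 0.0204] 2376 3548
(345, 798, 3)
```

View pics/c6.png

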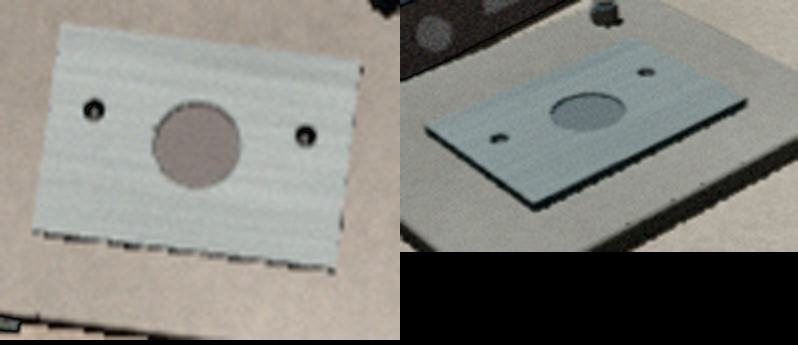

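The plate lies flat, 8 mm above the deck (its own thickness) with no tilt, and a pin shows in each hole at crop (94,110) and (306,135).

```bash
python3 -c "
from rig import *
finish_job();print(sense()['time_s'])"
```

```text
the job is handed in; nothing more can be done
the job is handed in; nothing more can be done
```

The stage plate is seated: both holes are over the pins and it lies flat on the light base. I handed the job in at about 23 s of robot time.

- **What I did:** I squared the plate up by pushing its near edge with both open fingertips. I then nudged it about 5 mm to the left with the shut fingers and pushed it forward until the pins stopped it, at about 8 N. I only pushed it sideways, never lifted or tipped it.
- **Last checks:** In both cameras' depth readings the plate's top is 8 mm above the deck, which is its own thickness. It is parallel to the deck to within about 0.003 rad, and a pin is visible in each hole. The arm was clear of everything.
- **Bystanders:** In the last overhead picture before the final creep, both vials stood where they started. I saw no contact with the dish, bottle, beaker or box, but I did not measure their positions again at the end.
- **Disagreement:** The two cameras differed by about 4 mm on where the plate lay at the start, probably from a poor corner reading in the side view. I used the overhead one, and the fit on the pins bore it out.

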